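Centre the amber flask on the colour scale and tare it

TASK

The colour scale only reads true when its load stands in the middle: with light taps of the fingertips, nudge the wobbly amber flask along the round pan until the orange ring marked there shows all the way round it (seen from above). Then leave it standing still and press the green tare key on the scale fully down and let it come back up. Do not grip, lift or topple the flask, do not hit it hard or lean on the pan, and leave the other things on the counter where they are.

Things in the scene. Friction and masses are not known exactly. Their poses are not given: they have to be found in the camera images.
- flask: Amber glass flask, gold ball stopper, round, 68 mm tall, 0.10 to 0.20 kg, loose, 24 to 34 mm off-centre on the pan. Foot 36 mm wide; belly 50 mm wide, straight-sided 13 to 26 mm above the foot; then tapers to a 24 mm neck at 44 mm. Slides (friction 0.45 to 0.65) if pushed at the belly, topples if pushed at neck or stopper; over 5 N is too hard. Origin: centre of the foot's underside; z up.
- pan: Round steel weighing pan of the scale, fixed, 120 mm in diameter, 8 mm thick, flat top 45 mm above the counter, with an orange ring painted round its centre (inner diameter 50 mm, outer 64 mm). Origin: centre of the pan's underside, so the top lies at origin z + 8 mm; z up. Its yaw means nothing.
- scale: Flat black scale under the pan, fixed to the counter, top 32 mm high. Origin: on the counter right under the pan's centre; -x points to its front, where a pale display (at +y) and the green key (at -y) lie. The housing runs from x = -135 to +85 mm and y = -75 to +75 mm in this frame.
- tare_top (a point): Centre of the top face of the green tare key (24 mm in diameter, in a grey collar 40 mm wide) at x = -105, y = -45 mm in the scale's frame; the face is 51 mm above the counter, 9 mm above the collar, and is pressed straight down. The point moves with the key.
- tare (a joint): Travel of the green tare key in m: 0 up, 0.005 fully down. Spring: starts to move at about 1 N, fully down at 3 N, and comes back up when released.
- spare_flask: Bystander: flask of the same form and size, green glass with a black stopper, standing on the counter about 160 mm to one side of the pan. Origin: centre of its underside.
- applicator: Bystander: white bottle with a red cap, 42 mm in diameter, 105 mm tall, standing on the counter about 160 mm to one side of the pan (the side the green flask is not on). Origin: centre of its underside.
- mask_jar: Bystander: white jar with a red lid, 68 mm in diameter, 70 mm tall. Origin: centre of its underside.
- tint_bowl: Bystander: black open bowl, 116 mm in diameter, 50 mm tall. Origin: centre of its underside.
- spray: Bystander: blue spray can, 52 mm in diameter, 165 mm tall. Origin: centre of its underside.
- tint_brush: Bystander: brush lying on the counter near the robot, handle towards -x of its frame. Origin: middle of its underside.

How it is judged:
By the outcome, as a careful person would: the job done as asked, in the order asked, and still so for the second after the job is handed in, with the robot touching nothing.
It also fails if it takes over 51 s, if anything falls off the work surface, if the arm or the gripper's body presses on something with over 40 N, if the wrist force passes 120 N, or if a joint passes its speed limit or range.

ROBOT

A 6-joint arm with a two-finger parallel gripper is mounted at the origin on the work surface. World frame = base frame: x ahead of the robot, y to its left, z up, the work surface at z = 0. Lengths are in m, angles in rad, forces in N, time in s.
With the tool pointing down it reaches from about 0.275 to 0.975 m from the base axis. Payload 8.4 kg.
Tool frame: the origin (TCP) lies midway between the tips of the shut fingers; the grasp point (between the pads) lies 19 mm behind it; z points along the fingers, y is the line along which they close (so a half turn about z gives the same grasp; the last joint's range is limited). The gripper opens to 92 mm and grips with 3 to 60 N. Pads are 20 mm wide; open, the fingers measure 128 mm over their backs; the gripper's body (75 mm by 189 mm) begins 69 mm behind the grasp point.
Start: joints at [-1.307, 0.353, 1.633, -0, 1.155, -0.002], TCP at [0.164, -0.603, 0.215] pointing down, gripper open.
Joint ranges: [-2.63, 2.63], [-0.92, 2.1], [0.06, 2.66], [-1.3, 4.44], [0, 2.69], [-3.02, 3.02]. Speed limits (rad/s): [2.22, 2.22, 2.79, 3.14, 3.14, 3.14].

INTERFACE

Orientations are given as a unit quaternion [w, x, y, z].
In Python, from bench import telemetry, viewer, sign_off gives the robot as it stands.
- The arm moves only by the tool arm_command, never from a script. Its argument "targets" is a list of rows, each a list of 3 entries, a list of its own where there are three numbers: the turn, a rotation vector about the world's x, y, z in units of 5 degrees (1.0 is 5 degrees), then the shift along the world's x, y, z in units of 50 mm (1.0 is 50 mm), then the opening, from 0 (shut) to 1 (fully open). A call has 1 to 5 rows; each row shifts and turns the commanded pose from where the row before left it; what a row does not reach is not made up. A row lasts 1/10 s, in which the tool goes at most 50 mm and 8.59 degrees, less where a joint would pass 70% of its speed; a pose out of reach is approached as far as the arm can. A call is refused whole if a number of a shift passes 1 or a number of a turn 1, either way. A call with a gripper value outside its range is refused whole. The fingers move at their own pace and stop on an object; the grip force is fixed at half the most. Time passes only in rows, so rows that do not move let the fingers close. It gives the time, the measured TCP pose, the force, the opening and the grip force at its end, in the units of the state.
- telemetry.state(): the state, without advancing time (a new reading comes with each control period).
- viewer.grab_frame(name): name is "scene" or "top"; returns a dict with "img" (480x640x3 uint8, red, green, blue), "depth" (480x640 float32, m along the optical axis (not along the pixel's ray), 0 where there is no reading), "camera_matrix" (3x3 intrinsics, pixels), "dist" ([k1, k2, p1, p2, k3] as OpenCV has them; the pictures are not rectified), "rvec" (rotation vector, rad) and "tvec" (3), from world to camera coordinates, as OpenCV has them. Camera axes: x right, y down, z forward; pixel columns grow to the right and rows downward; lengths in m; the calibration is good to about 2 mm. A picture is of the moment at which its call begins.
- sign_off(): hands the job in; it is judged then, once.
The state is a dict: "clock": time; "q": joint angles; "qvel": joint speeds; "tau": joint torques, N m; "ee_pos": TCP position; "tool_rot": TCP orientation; "contact_force": force on the tool from outside, world axes, zero at the start; "torque": the same for the moment, N m; "finger_gap": finger opening in m; "gripper_force": force on a finger pad.
Only numpy, scipy, OpenCV 4.12 (cv2) and the standard library are available. Lean on these libraries where they do the work, as an engineer would, in place of code of your own. Each camera call takes 0.05 s, during which the arm holds its last target. There are 200 camera calls.

## Working session

There is one attempt and no reset: what is moved stays moved. The work goes in short steps, Python scripts to look and compute and a tool call to move; the robot and the scene stay as the last step left them, time stands still between calls to the robot, and variables do not carry over. Pictures are saved under pics/ and viewed, at most 10 in all, crops included, and the job is handed in when it is done.

Besides the shell and the picture viewer there is one more tool, called after ">>>" as a command line: name --argument value ..., lists and objects as JSON in quotes. arm_command: Moves the arm, as the interface text tells. Its arguments: {"type":"object","properties":{"targets":{"type":"array","items":{"type":"array"}}},"required":["targets"]}

```bash
mkdir -p pics; cat > h.py <<'E'
import numpy as np,cv2
from bench import telemetry,viewer,sign_off
def grab(n,save=None):
    f=viewer.grab_frame(n)
    if save: cv2.imwrite('pics/'+save,f['img'][:,:,::-1])
    return f
def ray(f,uv):
    K=f['camera_matrix'];R=cv2.Rodrigues(np.array(f['rvec'],float))[0];t=np.array(f['tvec'],float).ravel()
    p=cv2.undistortPoints(np.array(uv,float).reshape(-1,1,2),np.array(K),np.array(f['dist'],float)).reshape(-1,2)
    return -R.T@t,np.c_[p,np.ones(len(p))]@R
def onz(f,uv,z):
    c,d=ray(f,uv);return c+d*((z-c[2])/d[:,2])[:,None]
E
python3 - <<'E'
from h import *
for n in('scene','top'):
    f=grab(n,n+'1.png');print(n,ray(f,[[320,240]]))
    np.savez(n+'1.npz',**f)
print(telemetry.state())
E
```

```text
scene (array([1.25597203, 0.00340315, 1.07185072]), array([[-0.62559838, -0.02715948, -0.77968692]]))
top (array([ 0.35916602, -0.03312762,  1.35058026]), array([[ 0.09268691,  0.01629984, -0.99564935]]))
{'clock': 0.1, 'q': array([-1.30741812e+00,  3.53588688e-01,  1.63402497e+00,  1.01587783e-05,
        1.15520662e+00, -2.38012528e-03]), 'qvel': array([-1.08128143e-03, -5.83747173e-04, -1.27258816e-03, -3.10769744e-05,
        1.29441673e-03, -3.57703778e-04]), 'tau': array([-1.33121334e-04, -5.94904518e+01, -3.34933484e+01,  6.98812469e-02,
        1.84299785e-02, -8.83963793e-06]), 'ee_pos': array([ 0.1640539 , -0.60263912,  0.21394754]), 'tool_rot': array([-6.09196765e-04,  9.91184632e-01,  1.32486412e-01, -7.52683762e-05]), 'contact_force': array([ 0.06984691,  0.2578256 , -0.03352042]), 'torque': array([-0.03414228, -0.03166598,  0.05593422]), 'gripper_force': 0.0, 'finger_gap': 0.09181985117261932}
```

View pics/scene1.png

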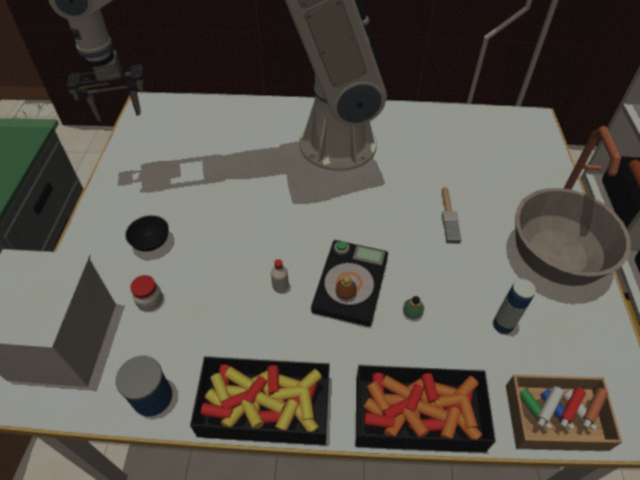

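View pics/top1.png

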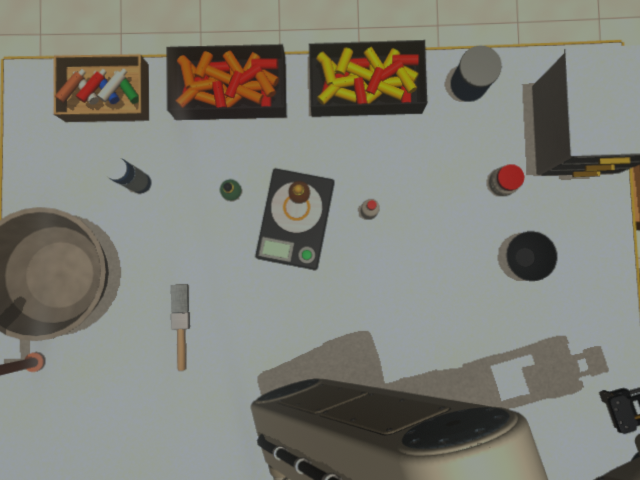

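Scene: flask at (347,287) on the pan, key (342,246), green flask (414,308), applicator (280,275). Top: pan (297,208), flask (298,192), key (307,255); up is +x and left is +y.

```bash
python3 - <<'E'
from h import *
F={n:dict(np.load(n+'1.npz')) for n in('scene','top')}
np.set_printoptions(precision=4,suppress=True)
rois={'top':(245,160,345,280),'scene':(305,230,395,330)}
for n,(x0,y0,x1,y1) in rois.items():
    f=F[n];im=f['img'];hsv=cv2.cvtColor(im,cv2.COLOR_RGB2HSV)
    R=np.zeros((480,640),np.uint8);R[y0:y1,x0:x1]=255
    def blob(lo,hi):
        m=cv2.inRange(hsv,lo,hi)&R
        k,l,s,c=cv2.connectedComponentsWithStats(m);i=1+np.argmax(s[1:,4]);return (l==i),s[i],c[i]
    g,s,c=blob((45,90,50),(85,255,255));print(n,'key',s,c,onz(f,c,.051))
    # key by scene; black housing
    b=cv2.inRange(hsv,(0,0,0),(179,255,60))&R
    cs=max(cv2.findContours(b,0,2)[0],key=cv2.contourArea);r=cv2.minAreaRect(cs);box=cv2.boxPoints(r)
    hull=cv2.convexHull(cs);q=cv2.approxPolyDP(hull,6,True).reshape(-1,2);print('housing',onz(f,q,.032)[:,:2])
    am,s,c=blob((5,120,30),(25,255,255));print('orange/amber',s,c)
    crop=cv2.resize(im[y0:y1,x0:x1],None,fx=5 if n=='top' else 5,fy=5,interpolation=cv2.INTER_CUBIC)
    F[n]['crop']=crop
a,b=F['top']['crop'][:500],F['scene']['crop'][:500]
o=np.zeros((600,950,3),np.uint8);o[:len(a),:a.shape[1]]=a;o[:len(b),500:500+b.shape[1]]=b
o=cv2.resize(o[:500],(800,421));cv2.imwrite('pics/crop.png',o[:,:,::-1])
E
```

```text
top key [302 250   9  10  70] [306.1714 254.3857] [[0.4476 0.0208 0.051 ]]
housing [[ 0.6533  0.0911]
 [ 0.6211 -0.0455]
 [ 0.4165 -0.0007]
 [ 0.448   0.1389]]
orange/amber [283 183  27  37 400] [297.8925 197.665 ]
scene key [338 242   8   7  50] [341.38 245.1 ] [[0.4505 0.0235 0.051 ]]
housing [[ 0.4229  0.0041]
 [ 0.4548  0.1425]
 [ 0.6684  0.0965]
 [ 0.641  -0.0404]]
orange/amber [337 272  25  27 407] [346.8452 286.0786]
```

View pics/crop.png

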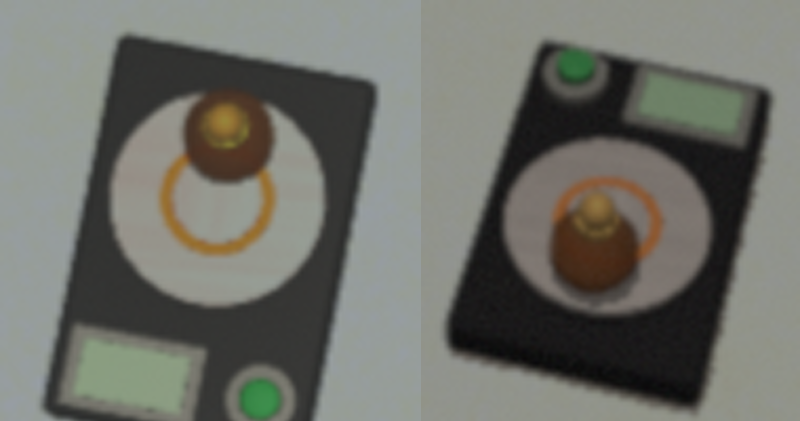

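```bash
cat >> h.py <<'E'
ROI={'top':(245,160,345,280),'scene':(305,230,395,330)}
def roi(n):
    R=np.zeros((480,640),np.uint8);x0,y0,x1,y1=ROI[n];R[y0:y1,x0:x1]=255;return R
def circ(P):
    A=np.c_[2*P[:,:2],np.ones(len(P))];s=np.linalg.lstsq(A,(P[:,:2]**2).sum(1),rcond=None)[0]
    return s[:2],np.sqrt(s[2]+s[:2]@s[:2])
def flask(f,n,z=.067):
    "belly circle from dark-amber outline, outline projected to plane z"
    hsv=cv2.cvtColor(f['img'],cv2.COLOR_RGB2HSV);R=roi(n)
    m=cv2.inRange(hsv,(0,110,30),(14,255,130))&R
    m=cv2.morphologyEx(m,cv2.MORPH_CLOSE,np.ones((5,5)));m=cv2.morphologyEx(m,cv2.MORPH_OPEN,np.ones((5,5)))
    c=max(cv2.findContours(m,0,2)[0],key=cv2.contourArea)
    P=onz(f,cv2.convexHull(c).reshape(-1,2),z);return circ(P)
def stopper(f,n):
    hsv=cv2.cvtColor(f['img'],cv2.COLOR_RGB2HSV)
    m=cv2.inRange(hsv,(14,90,120),(26,255,255))&roi(n);return m
E
python3 - <<'E'
from h import *
np.set_printoptions(precision=4,suppress=True)
for n in('top','scene'):
    f=dict(np.load(n+'1.npz'));im=f['img'];hsv=cv2.cvtColor(im,cv2.COLOR_RGB2HSV)
    x0,y0,x1,y1=ROI[n]
    for (u,v) in ([(286,205),(298,218),(310,208),(299,197),(298,189),(296,212)] if n=='top' else [(353,273),(361,280),(346,290),(347,279),(340,270)]): print((u,v),hsv[v,u],end=' ')
    print()
    # pan boundary: radial search for bright->dark
    c0=np.array((296.5,207.) if n=='top' else (349,284.))
    g=cv2.GaussianBlur(hsv[:,:,2].astype(np.float32),(0,0),.7);pts=[]
    for a in np.linspace(0,2*np.pi,120,endpoint=False):
        r=np.arange(17,33,.1);u=c0[0]+r*np.cos(a);v=c0[1]+r*np.sin(a)
        s=cv2.remap(g,u.astype(np.float32)[None],v.astype(np.float32)[None],1)[0]
        d=np.diff(s);i=d.argmin()
        if d[i]<-2.: pts.append((u[i],v[i]))
    P=onz(f,pts,.0445 if n=='top' else .045)
    for k in range(6):
        c,r=circ(P);e=np.abs(np.hypot(*(P[:,:2]-c).T)-r);P=P[e<max(.0015,np.median(e)*2)]
    print(n,'pan',c,r,len(P))
    print('flask',flask(f,n))
    m=stopper(f,n);k,l,s,cc=cv2.connectedComponentsWithStats(m)
    for i in range(1,k):
        if s[i,4]>5: print('  gold/orange',s[i],cc[i],onz(f,cc[i],.105),onz(f,cc[i],.045))
    # depth-based bystanders check
    print('depth at flask top',)
E
```

```text
(286, 205) [ 15  58 146] (298, 218) [ 18 161 150] (310, 208) [ 20  71 150] (299, 197) [ 11 134  80] (298, 189) [ 23 161 150] (296, 212) [ 27  15 150] 
top pan [0.56  0.042] 0.05956343064653832 95
flask (array([0.584 , 0.0296]), np.float64(0.016837178032816456))
  gold/orange [295 185   7   7  41] [298.     188.2439] [[0.5922 0.0337 0.105 ]] [[0.6035 0.0369 0.045 ]]
  gold/orange [283 197  27  24 161] [295.3602 210.5528] [[0.5422 0.0405 0.105 ]] [[0.551  0.0441 0.045 ]]
depth at flask top
(353, 273) [ 13 139 136] (361, 280) [ 12 124 136] (346, 290) [ 12 166  77] (347, 279) [ 19 141 139] (340, 270) [ 13  26 120] 
scene pan [0.5611 0.0449] 0.06044350055021829 97
flask (array([0.5977, 0.037 ]), np.float64(0.02244611450326978))
  gold/orange [344 275   6   6  30] [346.3667 277.6333] [[0.5882 0.0364 0.105 ]] [[0.5468 0.0385 0.045 ]]
depth at flask top
```

Pan ≈ (0.5605, 0.0435), flask ≈ (0.590, 0.035) (about 31 mm off, which agrees with the 24–34 mm given). Key ≈ (0.448, 0.023), which matches the scale frame at yaw −13°. I'll go behind the flask on the +x side.

>>> arm_command --targets '[[[0, 0, -1], [0.5, 0.64, 0], 0.27], [[0, 0, -1], [0.5, 0.64, 0], 0.27], [[0, 0, -1], [0.5, 0.64, 0], 0.27], [[0, 0, -1], [0.5, 0.64, 0], 0.27], [[0, 0, -1], [0.5, 0.64, 0], 0.27]]'

```text
clock: 0.6
ee_pos: [0.2897, -0.4415, 0.2143]
tool_rot: [-0.0, 0.996, -0.087, -0.0]
contact_force: [-0.1, 0.3, -0.4]
finger_gap: 0.0542
gripper_force: 0.0
```

>>> arm_command --targets '[[[0, 0, -1], [0.5, 0.64, 0], 0.27], [[0, 0, 0], [0.5, 0.64, 0], 0.27], [[0, 0, 0], [0.5, 0.64, 0], 0.27], [[0, 0, 0], [0.5, 0.64, 0], 0.27], [[0, 0, 0], [0.5, 0.64, 0], 0.27]]'

```text
clock: 1.1
ee_pos: [0.4148, -0.2815, 0.2145]
tool_rot: [-0.0, 0.992, -0.129, -0.0]
contact_force: [0.3, -0.6, 1.5]
finger_gap: 0.0247
gripper_force: 0.0
```

>>> arm_command --targets '[[[0, 0, 0], [0.5, 0.64, 0], 0.27], [[0, 0, 0], [0.5, 0.64, 0], 0.27], [[0, 0, 0], [0.5, 0.64, 0], 0.27], [[0, 0, 0], [0.5, 0.64, 0], 0.27], [[0, 0, 0], [0.5, 0.64, 0], 0.27]]'

```text
clock: 1.6
ee_pos: [0.5398, -0.1215, 0.2144]
tool_rot: [0.0, 0.992, -0.128, -0.0]
contact_force: [-0.1, 0.1, 0.8]
finger_gap: 0.0247
gripper_force: 0.0
```

>>> arm_command --targets '[[[0.15, 0.5, 0], [0.54, 0.7, 0], 0.27], [[0.15, 0.5, 0], [0.54, 0.7, 0], 0.27], [[0, 0, 0], [0.54, 0.7, 0], 0.27], [[0, 0, 0], [0.54, 0.7, 0], 0.27], [[0, 0, 0], [0, 0, -0.3], 0.27]]'

```text
clock: 2.1
ee_pos: [0.6509, 0.0212, 0.2004]
tool_rot: [-0.008, 0.991, -0.127, -0.043]
contact_force: [-0.2, -0.1, 0.2]
finger_gap: 0.0248
gripper_force: 0.0
```

>>> arm_command --targets '[[[0, 0, 0], [0, 0, -0.6], 0.27], [[0, 0, 0], [0, 0, -0.6], 0.27], [[0, 0, 0], [0, 0, -0.6], 0.27], [[0, 0, 0], [0, 0, -0.5], 0.27], [[0, 0, 0], [0, 0, 0], 0.27]]'

```text
clock: 2.6
ee_pos: [0.6437, 0.0163, 0.0805]
tool_rot: [-0.007, 0.99, -0.129, -0.049]
contact_force: [-0.9, -1.3, -0.6]
finger_gap: 0.025
gripper_force: 0.0
```

```bash
python3 - <<'E'
from h import *
o=np.zeros((500,800,3),np.uint8)
for i,n in enumerate(('top','scene')):
    f=grab(n);x0,y0,x1,y1=ROI[n]
    c=cv2.resize(f['img'][y0:y0+100,x0-0:x0+80],(400,500),interpolation=2);o[:,400*i:400*i+400]=c
    np.savez(n+'2.npz',**f)
cv2.imwrite('pics/c2.png',o[:,:,::-1]);s=telemetry.state();print(s['ee_pos'],s['contact_force'])
E
```

```text
[0.64658825 0.01650752 0.08445045] [ 0.35335073 -0.07344615  1.4241619 ]
```

View pics/c2.png

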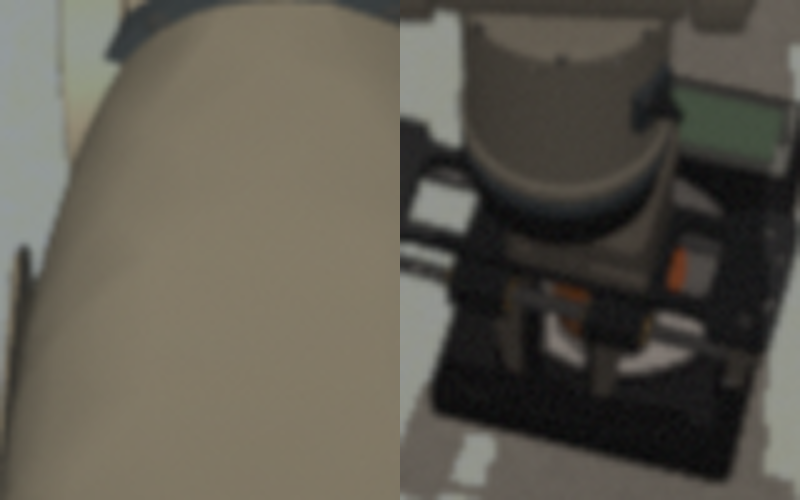

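The arm hides the flask from the top camera here, so I'll push by dead reckoning and force in short taps, then back off to look.

>>> arm_command --targets '[[[0, 0, 0], [0, 0, -0.25], 0.27], [[0, 0, 0], [0, 0, -0.25], 0.27], [[0, 0, 0], [0, 0, 0], 0.27], [[0, 0, 0], [0, 0, 0], 0.27], [[0, 0, 0], [0, 0, 0], 0.27]]'

```text
clock: 3.2
ee_pos: [0.6475, 0.017, 0.06]
tool_rot: [-0.007, 0.991, -0.128, -0.045]
contact_force: [0.9, 0.3, -0.1]
finger_gap: 0.025
gripper_force: 0.0
```

>>> arm_command --targets '[[[0, 0, 0], [-0.1, 0.03, 0], 0.27], [[0, 0, 0], [-0.1, 0.03, 0], 0.27], [[0, 0, 0], [-0.1, 0.03, 0], 0.27], [[0, 0, 0], [-0.06, 0.02, 0], 0.27], [[0, 0, 0], [0, 0, 0], 0.27]]'

```text
clock: 3.7
ee_pos: [0.6286, 0.0226, 0.0597]
tool_rot: [-0.007, 0.991, -0.128, -0.045]
contact_force: [0.8, -0.3, 0.3]
finger_gap: 0.0247
gripper_force: 0.0
```

>>> arm_command --targets '[[[0, 0, 0], [-0.04, 0.012, 0], 0.27], [[0, 0, 0], [-0.04, 0.012, 0], 0.27], [[0, 0, 0], [-0.04, 0.012, 0], 0.27], [[0, 0, 0], [-0.04, 0.012, 0], 0.27], [[0, 0, 0], [-0.04, 0.012, 0], 0.27]]'

```text
clock: 4.2
ee_pos: [0.6192, 0.0255, 0.0596]
tool_rot: [-0.007, 0.991, -0.128, -0.045]
contact_force: [1.7, 0.6, 0.2]
finger_gap: 0.0249
gripper_force: 0.5
```

>>> arm_command --targets '[[[0, 0, 0], [-0.04, 0.012, 0], 0.27], [[0, 0, 0], [-0.04, 0.012, 0], 0.27], [[0, 0, 0], [-0.04, 0.012, 0], 0.27], [[0, 0, 0], [-0.04, 0.012, 0], 0.27], [[0, 0, 0], [-0.04, 0.012, 0], 0.27]]'

```text
clock: 4.7
ee_pos: [0.609, 0.0284, 0.0596]
tool_rot: [-0.007, 0.991, -0.128, -0.045]
contact_force: [1.4, -0.9, -0.7]
finger_gap: 0.0247
gripper_force: 0.5
```

```bash
python3 - <<'E'
from h import *
f=grab('scene');x0,y0=290,215
cv2.imwrite('pics/c3.png',cv2.resize(f['img'][y0:y0+110,x0:x0+110],(550,550),interpolation=2)[:,:,::-1])
s=telemetry.state();print(s['ee_pos'],s['contact_force'])
E
```

```text
[0.60866628 0.02852487 0.05956468] [0.67685211 0.67625037 0.63598351]
```

View pics/c3.png

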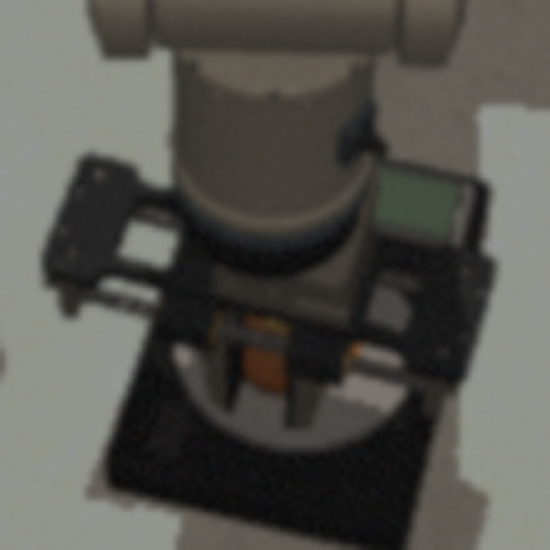

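Flask (around (265,360)) is upright and centred between the two fingertips. I'll push a bit further and stop a little short.

>>> arm_command --targets '[[[0, 0, 0], [-0.04, 0.012, 0], 0.27], [[0, 0, 0], [-0.04, 0.012, 0], 0.27], [[0, 0, 0], [-0.04, 0.012, 0], 0.27], [[0, 0, 0], [-0.04, 0.012, 0], 0.27], [[0, 0, 0], [-0.03, 0.01, 0], 0.27]]'

```text
clock: 5.25
ee_pos: [0.5995, 0.0314, 0.0596]
tool_rot: [-0.007, 0.991, -0.128, -0.045]
contact_force: [1.0, 0.1, 0.5]
finger_gap: 0.0248
gripper_force: 0.5
```

>>> arm_command --targets '[[[0, 0, 0], [-0.04, 0.012, 0], 0.27], [[0, 0, 0], [-0.03, 0.01, 0], 0.27], [[0, 0, 0], [0, 0, 0], 0.27], [[0, 0, 0], [0.1, -0.03, 0], 0.27], [[0, 0, 0], [0.3, -0.09, 0], 0.27]]'

```text
clock: 5.75
ee_pos: [0.6153, 0.0266, 0.0594]
tool_rot: [-0.007, 0.991, -0.128, -0.046]
contact_force: [-0.3, 0.2, -0.8]
finger_gap: 0.0245
gripper_force: 0.0
```

>>> arm_command --targets '[[[0, 0, 0], [0.3, -0.09, 0], 0.27], [[0, 0, 0], [0.1, 0, 0.7], 0.27], [[0, 0, 0], [0, 0, 0.7], 0.27], [[0, 0, 0], [0, 0, 0.7], 0.27], [[0, 0, 0], [0, -0.5, 0.4], 0.27]]'

```text
clock: 6.25
ee_pos: [0.6375, -0.0014, 0.1875]
tool_rot: [-0.008, 0.991, -0.127, -0.044]
contact_force: [-0.6, 0.3, -0.3]
finger_gap: 0.0245
gripper_force: 0.0
```

>>> arm_command --targets '[[[0, 0, 0], [0, -0.9, 0], 0.27], [[0, 0, 0], [0, -0.9, 0], 0.27], [[0, 0, 0], [0, -0.9, 0], 0.27], [[0, 0, 0], [0, -0.9, 0], 0.27], [[0, 0, 0], [0, -0.9, 0], 0.27]]'

```text
clock: 6.75
ee_pos: [0.636, -0.23, 0.1846]
tool_rot: [-0.007, 0.991, -0.128, -0.045]
contact_force: [0.5, 0.2, 0.2]
finger_gap: 0.0246
gripper_force: 0.0
```

```bash
python3 - <<'E'
from h import *
np.set_printoptions(precision=4,suppress=True)
o=np.zeros((500,800,3),np.uint8)
for i,n in enumerate(('top','scene')):
    f=grab(n);x0,y0,x1,y1=ROI[n]
    o[:,400*i:400*i+400]=cv2.resize(f['img'][y0:y0+100,x0:x0+80],(400,500),interpolation=2)
    m=stopper(f,n);k,l,s,cc=cv2.connectedComponentsWithStats(m)
    print(n,flask(f,n))
    for j in range(1,k):
        if s[j,4]>5: print(s[j],cc[j],onz(f,cc[j],.105),onz(f,cc[j],.045))
cv2.imwrite('pics/c4.png',o[:,:,::-1])
E
```

```text
top (array([0.5594, 0.0348]), np.float64(0.019153877379494838))
[283 197  27  24 148] [294.8378 211.4932] [[0.5401 0.0417 0.105 ]] [[0.5489 0.0453 0.045 ]]
[292 198   9   9  56] [296.3036 201.1429] [[0.5633 0.038  0.105 ]] [[0.5731 0.0414 0.045 ]]
scene (array([0.5746, 0.0425]), np.float64(0.02726089751041768))
[346 266   7   6  34] [348.7059 268.5   ] [[0.562  0.0414 0.105 ]] [[0.5189 0.0437 0.045 ]]
```

View pics/c4.png

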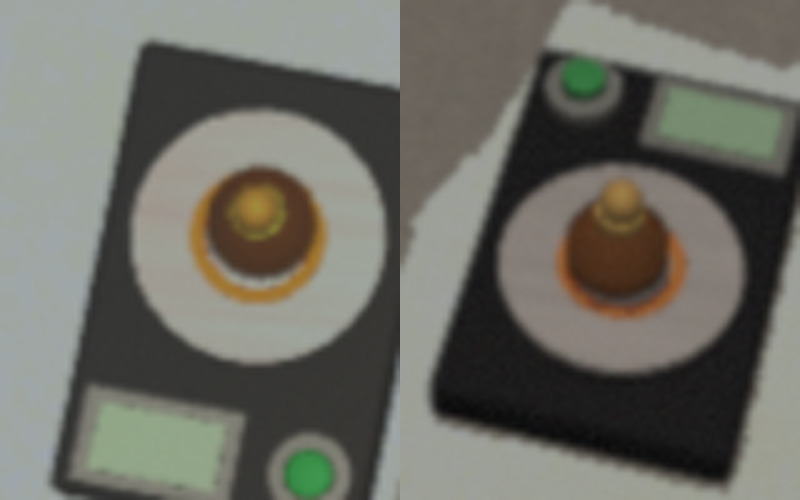

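Top crop: the ring is visible all round the lower half, but thin at the top and right. The flask is a few mm off centre towards +x/−y. I'll fit the belly circle to measure it.

```bash
cat >> h.py <<'E'
def radial(f,c0,r0,r1,z,sign,thr=2.,R=None):
    g=cv2.GaussianBlur(cv2.cvtColor(f['img'],cv2.COLOR_RGB2HSV)[:,:,2].astype(np.float32),(0,0),.6);pts=[]
    for a in np.linspace(0,2*np.pi,120,endpoint=False):
        r=np.arange(r0,r1,.1);u=c0[0]+r*np.cos(a);v=c0[1]+r*np.sin(a)
        d=sign*np.diff(cv2.remap(g,u.astype(np.float32)[None],v.astype(np.float32)[None],1)[0]);i=d.argmax()
        if d[i]>thr: pts.append((u[i]+.05*np.cos(a),v[i]+.05*np.sin(a)))
    P=onz(f,pts,z)
    for k in range(6):
        c,r=circ(P);e=np.abs(np.hypot(*(P[:,:2]-c).T)-r);P=P[e<max(.0012,np.median(e)*2)]
    return c,r,len(P)
def measure():
    f=grab('top');p=radial(f,(296.5,207),17,33,.045,-1)
    hsv=cv2.cvtColor(f['img'],cv2.COLOR_RGB2HSV)
    m=cv2.inRange(hsv,(0,100,20),(14,255,115))&roi('top');ys,xs=np.nonzero(cv2.morphologyEx(m,2,np.ones((3,3))))
    c0=((xs.min()+xs.max())/2,(ys.min()+ys.max())/2)
    b=radial(f,c0,7,14,.070,1,1.)
    print('pan',p,'belly',c0,b,'off mm',(b[0]-p[0])*1000)
    f=grab('scene');m=stopper(f,'scene');k,l,s,cc=cv2.connectedComponentsWithStats(m)
    i=1+np.argmin([abs(s[j,4]-34) for j in range(1,k)])
    print('scene stopper off mm',(onz(f,cc[i],.105)[0,:2]-[.5611,.0449])*1000)
E
python3 -c "
from h import *
np.set_printoptions(precision=4,suppress=True);measure();s=telemetry.state();print(s['ee_pos'],s['clock'])"
```

```text
pan (array([0.56  , 0.0418]), np.float64(0.0597669985247221), 105) belly (np.float64(296.0), np.float64(205.0)) (array([0.5619, 0.0392]), np.float64(0.02560403122817949), 102) off mm [ 1.8413 -2.6532]
scene stopper off mm [ 0.8769 -3.5156]
[ 0.6359 -0.229   0.1842] 6.95
```

Offset is about (+1.7, −3.0) mm. One small tap along (−0.49, +0.87) will fix it, so I'll turn the tool to face that way.

>>> arm_command --targets '[[[0, 0, -1], [-0.1, 0.48, 0], 0.27], [[0, 0, -1], [-0.1, 0.48, 0], 0.27], [[0, 0, -1], [-0.1, 0.48, 0], 0.27], [[0, 0, -1], [-0.1, 0.48, 0], 0.27], [[0, 0, -1], [-0.1, 0.48, 0], 0.27]]'

```text
clock: 7.45
ee_pos: [0.6108, -0.1053, 0.1846]
tool_rot: [-0.017, 0.939, -0.341, -0.043]
contact_force: [0.6, 0.7, -0.8]
finger_gap: 0.0243
gripper_force: 0.0
```

>>> arm_command --targets '[[[0, 0, -1], [-0.1, 0.48, 0], 0.27], [[0, 0, -1], [-0.1, 0.48, 0], 0.27], [[0, 0, -1], [-0.1, 0.48, 0], 0.27], [[0, 0, -1], [-0.1, 0.48, 0], 0.27], [[0, 0, -0.16], [0, 0, 0], 0.27]]'

```text
clock: 7.95
ee_pos: [0.59, -0.0082, 0.1847]
tool_rot: [-0.025, 0.863, -0.503, -0.039]
contact_force: [0.4, 0.4, 0.1]
finger_gap: 0.025
gripper_force: 0.0
```

>>> arm_command --targets '[[[0, 0, 0], [0, 0, -0.6], 0.27], [[0, 0, 0], [0, 0, -0.6], 0.27], [[0, 0, 0], [0, 0, -0.6], 0.27], [[0, 0, 0], [0, 0, -0.4], 0.27], [[0, 0, 0], [0, 0, -0.28], 0.27]]'

```text
clock: 8.45
ee_pos: [0.5905, -0.0117, 0.059]
tool_rot: [-0.024, 0.863, -0.503, -0.039]
contact_force: [-0.5, -0.0, -0.3]
finger_gap: 0.025
gripper_force: 0.0
```

>>> arm_command --targets '[[[0, 0, 0], [0, 0, 0], 0.27], [[0, 0, 0], [0, 0, 0], 0.27], [[0, 0, 0], [0, 0, 0], 0.27]]'

```text
clock: 8.75
ee_pos: [0.5921, -0.0121, 0.0618]
tool_rot: [-0.025, 0.863, -0.504, -0.038]
contact_force: [0.7, -0.2, 0.7]
finger_gap: 0.0247
gripper_force: 0.0
```

>>> arm_command --targets '[[[0, 0, 0], [-0.05, 0.087, -0.01], 0.27], [[0, 0, 0], [-0.05, 0.087, -0.02], 0.27], [[0, 0, 0], [-0.05, 0.087, 0], 0.27], [[0, 0, 0], [-0.04, 0.07, 0], 0.27], [[0, 0, 0], [-0.02, 0.035, 0], 0.27]]'

```text
clock: 9.25
ee_pos: [0.5804, 0.0068, 0.0592]
tool_rot: [-0.024, 0.863, -0.504, -0.039]
contact_force: [0.7, 0.1, -0.2]
finger_gap: 0.0249
gripper_force: 0.0
```

>>> arm_command --targets '[[[0, 0, 0], [-0.02, 0.035, 0], 0.27], [[0, 0, 0], [-0.02, 0.035, 0], 0.27], [[0, 0, 0], [-0.02, 0.035, 0], 0.27], [[0, 0, 0], [-0.02, 0.035, 0], 0.27], [[0, 0, 0], [0, 0, 0], 0.27]]'

```text
clock: 9.75
ee_pos: [0.5767, 0.0134, 0.0591]
tool_rot: [-0.024, 0.863, -0.504, -0.038]
contact_force: [0.6, -0.3, -0.1]
finger_gap: 0.0246
gripper_force: 0.3
```

Contact was felt (0.3 N) and the TCP is at the target. Backing off to look.

>>> arm_command --targets '[[[0, 0, 0], [0.05, -0.087, 0], 0.27], [[0, 0, 0], [0.15, -0.26, 0], 0.27], [[0, 0, 0], [0.15, -0.26, 0.1], 0.27], [[0, 0, 0], [0, 0, 0.8], 0.27], [[0, 0, 0], [0, 0, 0.8], 0.27]]'

```text
clock: 10.25
ee_pos: [0.5942, -0.0188, 0.1444]
tool_rot: [-0.024, 0.862, -0.504, -0.039]
contact_force: [1.1, -0.1, 0.7]
finger_gap: 0.0251
gripper_force: 0.0
```

>>> arm_command --targets '[[[0, 0, 0], [0, -0.3, 0.8], 0.27], [[0, 0, 0], [0, -0.9, 0], 0.1], [[0, 0, 0], [0, -0.9, 0], 0], [[0, 0, 0], [0, -0.9, 0], 0], [[0, 0, 0], [0, -0.9, 0], 0]]'

```text
clock: 10.75
ee_pos: [0.5942, -0.2153, 0.1848]
tool_rot: [-0.024, 0.862, -0.504, -0.038]
contact_force: [-0.1, -0.6, 0.6]
finger_gap: 0.0001
gripper_force: 0.0
```

```bash
python3 - <<'E'
from h import *
np.set_printoptions(precision=4,suppress=True);measure()
o=np.zeros((500,800,3),np.uint8)
for i,n in enumerate(('top','scene')):
    f=grab(n);x0,y0,x1,y1=ROI[n]
    o[:,400*i:400*i+400]=cv2.resize(f['img'][y0:y0+100,x0:x0+80],(400,500),interpolation=2)
cv2.imwrite('pics/c5.png',o[:,:,::-1]);print(telemetry.state()['ee_pos'])
E
```

```text
pan (array([0.56  , 0.0419]), np.float64(0.05972811915028601), 107) belly (np.float64(295.5), np.float64(205.0)) (array([0.5599, 0.0411]), np.float64(0.025591994877875533), 98) off mm [-0.1902 -0.7676]
scene stopper off mm [-2.0677 -0.8903]
[ 0.594  -0.2141  0.1842]
```

View pics/c5.png

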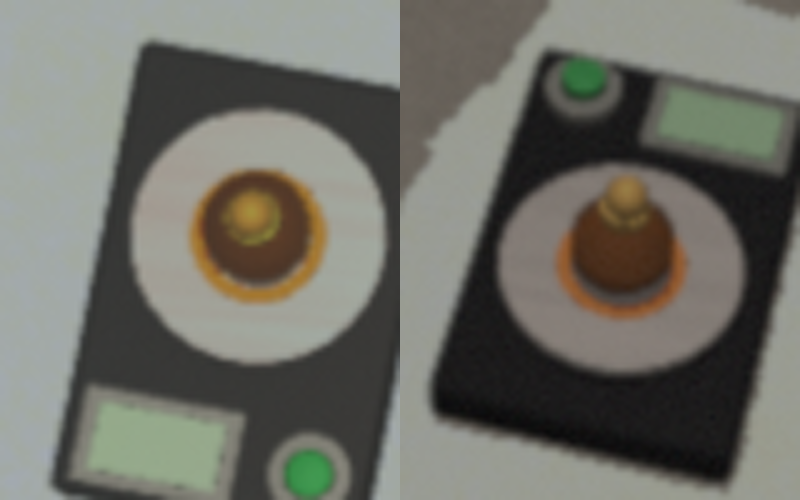

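Flask is centred within about 1–2 mm, with orange visible all round. Next the tare key: straighten the tool, turn the body square, fingers shut.

>>> arm_command --targets '[[[-0.9, -0.5, 0], [0, 0, 0], 0], [[0, 0, 1], [-0.32, 0.525, 0], 0], [[0, 0, 1], [-0.32, 0.525, 0], 0], [[0, 0, 1], [-0.32, 0.525, 0], 0], [[0, 0, 1], [-0.32, 0.525, 0], 0]]'

```text
clock: 11.45
ee_pos: [0.5294, -0.1052, 0.1843]
tool_rot: [-0.002, 0.939, -0.344, -0.0]
contact_force: [0.4, 0.2, 0.1]
finger_gap: 0.0004
gripper_force: 0.0
```

>>> arm_command --targets '[[[0, 0, 1], [-0.32, 0.525, 0], 0], [[0, 0, 1], [-0.32, 0.525, 0], 0], [[0, 0, 1], [-0.32, 0.525, 0], 0], [[0, 0, 1], [-0.32, 0.525, 0], 0], [[0, 0, 1], [-0.32, 0.525, 0], 0]]'

```text
clock: 11.95
ee_pos: [0.4492, 0.0259, 0.1844]
tool_rot: [-0.001, 0.991, -0.133, -0.0]
contact_force: [0.3, -0.1, -0.1]
finger_gap: 0.0006
gripper_force: 0.0
```

>>> arm_command --targets '[[[0, 0, 0], [0, 0, -0.7], 0], [[0, 0, 0], [0, 0, -0.7], 0], [[0, 0, 0], [0, 0, -0.7], 0], [[0, 0, 0], [0, 0, -0.2], 0], [[0, 0, 0], [0, 0, 0], 0]]'

```text
clock: 12.45
ee_pos: [0.4491, 0.0246, 0.0683]
tool_rot: [-0.001, 0.991, -0.135, -0.002]
contact_force: [0.6, 0.2, 0.3]
finger_gap: 0.0001
gripper_force: 0.0
```

>>> arm_command --targets '[[[0, 0, 0], [0, 0, 0], 0], [[0, 0, 0], [0, 0, 0], 0]]'

```text
clock: 12.65
ee_pos: [0.4514, 0.0243, 0.0706]
tool_rot: [-0.002, 0.991, -0.135, 0.001]
contact_force: [-0.1, -0.1, -0.7]
finger_gap: 0.0005
gripper_force: 0.0
```

>>> arm_command --targets '[[[0, 0, 0], [-0.04, -0.03, -0.1], 0], [[0, 0, 0], [0, 0, -0.1], 0], [[0, 0, 0], [0, 0, -0.1], 0], [[0, 0, 0], [0, 0, -0.06], 0], [[0, 0, 0], [0, 0, 0], 0]]'

```text
clock: 13.15
ee_pos: [0.4479, 0.0226, 0.0506]
tool_rot: [-0.001, 0.991, -0.135, -0.001]
contact_force: [-0.2, 0.3, 1.4]
finger_gap: 0.0007
gripper_force: 0.5
```

>>> arm_command --targets '[[[0, 0, 0], [0, 0, -0.04], 0], [[0, 0, 0], [0, 0, -0.04], 0], [[0, 0, 0], [0, 0, -0.02], 0], [[0, 0, 0], [0, 0, -0.02], 0], [[0, 0, 0], [0, 0, 0], 0]]'

```text
clock: 13.65
ee_pos: [0.4482, 0.0226, 0.046]
tool_rot: [-0.001, 0.991, -0.135, -0.001]
contact_force: [-5.2, -0.3, 20.1]
finger_gap: 0.0002
gripper_force: 10.3
```

The key reached its stop (z 0.046, 20 N). Releasing and retreating.

>>> arm_command --targets '[[[0, 0, 0], [0, 0, 0.1], 0], [[0, 0, 0], [0, 0, 0.2], 0], [[0, 0, 0], [0, 0, 0.5], 0], [[0, 0, 0], [0, 0, 0.8], 0], [[0, 0, 0], [0, 0, 0.8], 0]]'

```text
clock: 14.15
ee_pos: [0.4476, 0.0227, 0.1665]
tool_rot: [-0.001, 0.991, -0.135, -0.001]
contact_force: [0.5, 0.1, -0.1]
finger_gap: 0.0004
gripper_force: 0.0
```

>>> arm_command --targets '[[[0, 0, 0], [0, -0.3, 0.6], 0], [[0, 0, 0], [0, -0.9, 0], 0], [[0, 0, 0], [0, -0.9, 0], 0], [[0, 0, 0], [0, -0.9, 0], 0], [[0, 0, 0], [0, -0.9, 0], 0]]'

```text
clock: 14.65
ee_pos: [0.4481, -0.174, 0.1958]
tool_rot: [-0.001, 0.991, -0.135, 0.0]
contact_force: [1.0, 0.7, 0.2]
finger_gap: 0.0003
gripper_force: 0.0
```

>>> arm_command --targets '[[[0, 0, 0], [0, -0.5, 0], 0], [[0, 0, 0], [0, 0, 0], 0], [[0, 0, 0], [0, 0, 0], 0], [[0, 0, 0], [0, 0, 0], 0], [[0, 0, 0], [0, 0, 0], 0]]'

```text
clock: 15.15
ee_pos: [0.4482, -0.1963, 0.1952]
tool_rot: [-0.001, 0.991, -0.135, -0.0]
contact_force: [-0.3, 0.1, -0.1]
finger_gap: 0.0002
gripper_force: 0.0
```

```bash
python3 - <<'E'
from h import *
np.set_printoptions(precision=4,suppress=True);measure()
a,b=grab('top')['img'],grab('scene')['img']
cv2.imwrite('pics/c6.png',np.hstack([cv2.resize(a[100:340,100:500],(400,240)),b[150:390,200:600]])[:,:,::-1])
s=telemetry.state();print(s['ee_pos'],s['contact_force'],s['qvel'].round(3))
E
```

```text
pan (array([0.5601, 0.0419]), np.float64(0.05975631687616083), 106) belly (np.float64(295.0), np.float64(205.0)) (array([0.5598, 0.0413]), np.float64(0.025558227609414796), 90) off mm [-0.2534 -0.5382]
scene stopper off mm [-2.2872 -1.2557]
[ 0.4483 -0.1967  0.1952] [-0.2106  0.3426 -0.183 ] [-0.006  0.004 -0.003 -0.001  0.002 -0.003]
```

View pics/c6.png

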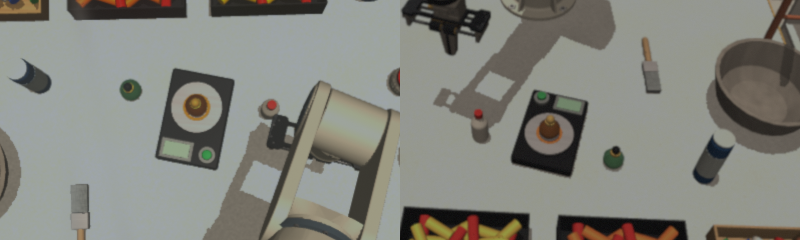

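The flask stands centred (top crop (197,103)), the key is back up (207,155), and the bystanders are where they were. The arm is clear.

```bash
python3 -c "
from bench import sign_off
print(sign_off())"
```

```text
the job is handed in; nothing more can be done
None
```

The amber flask stands upright about 1–2 mm from the pan's centre with the orange ring showing all round; I then pressed the tare key to its stop (about 20 N), it came back up, and I handed the job in at about 15 s with the arm clear and nothing else visibly moved.

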